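# Unlatch and open the specimen locker

## Task

Open the ventilated specimen locker so that its tray can be taken out: press the gate's thumb lever down until the latch bar is lifted out of its hooded catch, keep it up while you start the gate moving, then swing the gate wide open, at least square to the locker's front, and let go of it there. Work by feel: never force the bar against the catch, neither up into the hood nor out against the lip, do not fling the gate, and leave the other things on the bench where they are.

Things in the scene. Friction and masses are not known exactly. Their poses are not given: they have to be found in the camera images.
- locker: grey ventilated sheet-metal locker, 236 mm wide, 160 deep, 128 high, fixed to the worktop. Origin: centre of its underside. x points from its front to its back, y to its left seen from the front, z up; front face at x = -80 mm. Its front is a barred gate, 174 mm wide, 14 to 124 mm high, hinged at the left (+y), flush with the front face
- gate (a joint): opening angle of the gate, rad: 0 shut, growing as its right-hand end swings out towards the robot (clockwise seen from above), stop at 1.75. A little hinge friction (0.05 N m) keeps it where it is left
- gate_hinge (a point): point on the gate's vertical hinge axis, in the plane of its front face, 90 mm above the worktop (locker x = -80, y = +110 mm). It turns with the gate: x points into the gate (backwards when shut), -y runs along the gate to its free end, 180 mm from the hinge axis; z up
- thumb_lever: dark steel thumb lever in front of the gate. Origin: its pivot, which runs along the gate 40 mm before the gate's front face, 122.5 mm from the hinge axis, 86 mm up. The pad reaches 71 mm forward of the pivot, the tongue 30 mm back, under the latch bar. A light return spring holds the pad 0.29 rad above level; it can be pressed down 0.66 rad, about 33 mm
- thumb_pad (a point): middle of the lever's thumb pad, 50 mm from the pivot; at rest 101 mm above the worktop and 88 mm before the gate's face. The pad is 16 mm wide (along the gate), 9 thick, 36 long, end turned up 5 mm; nothing within 40 mm beside it. It can be pinched from above across its width and turns between the fingers as it sinks on its arc, or pressed from on top
- bar_pivot (a point): pivot bolt of the latch bar, 10 mm before the gate's face, 45 mm from the hinge axis, 95 mm up. The steel bar, 16 mm high, 8 thick, lies along the gate's front; its tip rests in the catch 200 mm from the hinge axis. After 2 to 15 mm of free play the tip rises about 1.2 mm per mm of pad travel and falls back by its weight. The lever alone takes about 1 N, with the bar 2.5 to 4 N
- catch: back plate (34 x 62 mm) of the catch on the locker's right front post. Origin on the post's face, 87 mm up; axes as the locker's. A dark keeper is screwed to it through slots, up to 7.5 mm higher or lower each time, not measured. Its lip, 10.5 mm high, holds the bar in (3 mm play); a hood stops the bar 16 mm above its seat, so it comes out only when lifted 11 to 15.5 mm
- hood (a point): fixed point on the post where the hood's rubber buffer lies at the middle setting, 119 mm up. The way out is the last 3.5 mm of pad travel before the hood, which is met 15 to 27 mm below the pad's rest height (pinching adds a few N of drag). The hood is firm, 10 to 15 N per mm: feel it and ease back 1 to 2 mm, or press under a light pull till free. Over 15 N on the catch is forcing it
- petri_dish: bystander: shallow pale dish, 70 mm across, 14 high, loose. Origin: centre of its underside
- holder: bystander: pale metal specimen holder disc with six holes and a centre boss, 120 mm across, 33 high, loose. Origin: centre of its underside
- beaker: bystander: pale beaker, 73 mm across, 86 high, loose. Origin: centre of its underside
- mug: bystander: green and white mug, 101 mm high, loose. Origin: centre of its underside

How it is judged:
By the outcome, as a careful person would: the job done as asked, in the order asked, and still so for the second after the job is handed in, with the robot touching nothing.
It also fails if it takes over 69 s, if anything falls off the work surface, if the arm or the gripper's body presses on something with over 40 N, if the wrist force passes 120 N, or if a joint passes its speed limit or range.

## Robot

A 7-joint arm with a two-finger parallel gripper is mounted at the origin on a cart in front of the work surface, level with it; the furniture and walls round the work are solid. World frame = base frame: x ahead of the robot, y to its left, z up, the work surface at z = 0. Lengths are in m, angles in degrees, forces in N, time in s.
With the tool pointing down it reaches from about 0.4 to 0.85 m from the base axis. Payload 4.4 kg.
Tool frame: the origin (TCP) lies between the finger pads; the fingertips stand 19 mm ahead of it and the grasp point (between the pads) is the TCP; z points along the fingers, y is the line along which they close (so a half turn about z gives the same grasp; the last joint's range is limited). The gripper opens to 94 mm and grips with 3 to 60 N. Pads are 16 mm wide; open, the fingers measure 119 mm over their backs; the gripper's body (75 mm by 177 mm) begins 78 mm behind the grasp point.
Start: joints at [73.35, 36.005, 2.206, 86.941, -1.547, 57.084, -1.146], TCP at [0.145, -0.634, 0.224] pointing down, gripper open.
Joint ranges: [-175.42, 175.42], [-21.48, 121.26], [-71.46, 75.88], [10.55, 141.38], [-63.04, 243.04], [13.31, 113.54], [-168.57, 168.57]. Speed limits (degrees/s): [147.25, 147.25, 180, 180, 180, 180, 180].

## Interface

Orientations are given as a 3x3 rotation matrix whose columns are the frame's x, y, z axes.
In Python, from cell import r, eyes, spotter gives the robot as it stands.
- The arm moves only by the tool arm_command, never from a script. Its argument "increments" is a list that holds one entry, the list of rows, each a list of 5 numbers: the opening, from 0 (shut) to 1 (fully open), then the shift along the tool's x, y, z in units of 30 mm (1.0 is 30 mm), then the turn about the tool's z in rad. In form: [[[fingers, dx, dy, dz, yaw], ...]]. A call has exactly 10 rows; each row shifts and turns the commanded pose from where the row before left it, along the tool's axes as they then stand; what a row does not reach is not made up. A row lasts 1/8 s, in which the tool goes at most 62.5 mm and 10.7 degrees, less where a joint would pass 70% of its speed; a pose out of reach is approached as far as the arm can. A call is refused whole if a number of a shift passes 1 or a number of a turn 0.188, either way. A call with a gripper value outside its range is refused whole. The fingers move at their own pace and stop on an object; the grip force is fixed at half the most. Time passes only in rows, so rows that do not move let the fingers close, or fill a call up. It gives the time, the measured TCP pose, the force, the opening and the grip force at its end, in the units of the state.
- r.read_state(): the state, without advancing time (a new reading comes with each control period).
- eyes.capture(name): name is "scene" or "top"; returns a dict with "pixels" (480x640x3 uint8, red, green, blue), "camera_matrix" (3x3 intrinsics, pixels), "k1" (the pictures are not rectified: a ray, as slopes to the right and down, at radius r is drawn at 1 + k1 r^2 times it, then the intrinsics apply), "world_from_camera" (4x4, takes a point from camera to world coordinates). Camera axes: x right, y up, looking along -z (the intrinsics and any distortion apply to the point x, -y, -z); pixel columns grow to the right and rows downward; lengths in m; the calibration is good to about 2 mm. A picture is of the moment at which its call begins. There is no depth.
- r.close_job(): hands the job in; it is judged then, once.
Trained networks look in the newest picture that a camera, given by its name, has taken for a name from the list of things; names that differ only in an ending like _2 or _b are one class to them, and where a whole thing is asked for, a point or a joint stands for the part that bears it (a point fixed in the world has none). Each returns a list of dicts, best first, with "score" (0 to 1); they miss things now and then, are a little off and sometimes report something else, mostly with a low value. They report only what shows in the picture. A call takes as long as a camera call.
- spotter.trace(camera, label): "mask" (480x640 bool, what is visible of it) and "position" ([column, row] in pixels, amid what is visible of it).
- spotter.mark_of(camera, label): "position" ([column, row] in pixels: a listed point, or the origin of a listed thing).
The state is a dict: "time": time; "joints": joint angles; "joint_velocities": joint speeds; "effort": joint torques, N m; "tcp_pos": TCP position; "eef_rot": TCP orientation; "contact_force": force on the tool from outside, world axes, zero at the start; "wrist_torque": the same for the moment, N m; "gripper_width": opening from 0.0 (shut) to 1.0 (fully open); "finger_force": force on a finger pad.
Only numpy, scipy, OpenCV 4.12 (cv2) and the standard library are available. Lean on these libraries where they do the work, as an engineer would, in place of code of your own. Each camera call takes 0.05 s, during which the arm holds its last target. There are 200 camera calls.

## Working session

There is one attempt and no reset: what is moved stays moved. The work goes in short steps, Python scripts to look and compute and a tool call to move; the robot and the scene stay as the last step left them, time stands still between calls to the robot, and variables do not carry over. Pictures are saved under pics/ and viewed, at most 10 in all, crops included, and the job is handed in when it is done.

Besides the shell and the picture viewer there is one more tool, called after "Emit:" by a JSON object that holds its "method" and its "body". arm_command: Moves the arm, as the interface text tells. Its arguments: {"type":"object","properties":{"increments":{"type":"array"}},"required":["increments"]}

```bash
ls; mkdir -p pics; cat > h.py <<'E'
import numpy as np, cv2
from cell import r, eyes, spotter
def cap(n):
    c=eyes.capture(n); return c
def ray(c,p):
    K=np.array(c["camera_matrix"]);x=(p[0]-K[0,2])/K[0,0];y=(p[1]-K[1,2])/K[1,1]
    rd=np.hypot(x,y);q=rd
    for _ in range(20): q=rd/(1+c["k1"]*q*q)
    s=q/rd if rd else 1
    T=np.array(c["world_from_camera"]);d=T[:3,:3]@np.array([x*s,-y*s,-1.]);return T[:3,3],d
def atz(c,p,z):
    o,d=ray(c,p);return o+d*(z-o[2])/d[2]
def tri(rays):
    A=np.zeros((3,3));b=np.zeros(3)
    for o,d in rays:
        d=d/np.linalg.norm(d);P=np.eye(3)-np.outer(d,d);A+=P;b+=P@o
    x=np.linalg.solve(A,b)
    return x,[np.linalg.norm((np.eye(3)-np.outer(d,d)/(d@d))@(x-o)) for o,d in rays]
E
python3 - <<'E'
from h import *
C={n:cap(n) for n in("scene","top")}
for n,c in C.items(): cv2.imwrite(f"pics/{n}0.png",c["pixels"][:,:,::-1])
for l in["locker","gate_hinge","thumb_lever","thumb_pad","bar_pivot","catch","hood","petri_dish","holder","beaker","mug"]:
    R=[]
    for n,c in C.items():
        m=spotter.mark_of(n,l)
        if m: R.append(ray(c,m[0]["position"])); print(l,n,np.round(m[0]["position"]),round(m[0]["score"],2),atz(c,m[0]["position"],0).round(3))
    if len(R)==2: print("   tri",*[np.round(v,3) for v in tri(R)])
print(r.read_state())
E
```

```text
pics
locker scene [378. 272.] 0.81 [ 0.699 -0.075  0.   ]
locker top [345. 192.] 0.64 [ 0.687 -0.079  0.   ]
   tri [ 0.687 -0.08   0.009] [0.002 0.002]
gate_hinge scene [321. 230.] 0.73 [0.745 0.14  0.   ]
gate_hinge top [292. 213.] 0.8 [0.639 0.043 0.   ]
   tri [0.628 0.038 0.092] [0. 0.]
thumb_lever scene [341. 263.] 0.78 [0.667 0.007 0.   ]
thumb_lever top [342. 237.] 0.66 [ 0.584 -0.069  0.   ]
   tri [ 0.578 -0.065  0.079] [0.001 0.001]
thumb_pad scene [321. 263.] 0.74 [0.637 0.043 0.   ]
thumb_pad top [345. 238.] 0.62 [ 0.583 -0.076  0.   ]
   tri [ 0.56  -0.056  0.088] [0.023 0.023]
bar_pivot scene [330. 237.] 0.91 [0.739 0.104 0.   ]
bar_pivot top [307. 221.] 0.88 [0.622 0.008 0.   ]
   tri [0.614 0.003 0.097] [0.003 0.003]
catch scene [382. 271.] 0.65 [ 0.708 -0.081  0.   ]
catch top [382. 233.] 0.61 [ 0.593 -0.16   0.   ]
   tri [ 0.588 -0.153  0.097] [0.004 0.004]
hood scene [378. 266.] 0.54 [ 0.72  -0.061  0.   ]
hood top [380. 231.] 0.45 [ 0.599 -0.156  0.   ]
   tri [ 0.59  -0.145  0.106] [0.001 0.001]
petri_dish scene [347. 360.] 0.72 [ 0.442 -0.197  0.   ]
petri_dis
[... 507 characters left out ...]
ocities': array([-0.03349741,  0.02093137, -0.01875335,  0.00274231,  0.05505658,
       -0.01381668, -0.0074802 ]), 'effort': array([-7.92453229e-04, -5.49580371e+01,  1.14287417e+00, -1.86937112e+01,
       -5.23383776e-02,  1.56857417e-02,  4.19503613e-05]), 'tcp_pos': array([ 0.14489695, -0.63365278,  0.22448777]), 'eef_rot': array([[ 9.74851447e-01,  2.22855684e-01,  1.45525116e-05],
       [ 2.22855685e-01, -9.74851447e-01, -1.93672324e-05],
       [ 9.87043919e-06,  2.21232844e-05, -1.00000000e+00]]), 'contact_force': array([-0.49310523, -0.09675969,  0.20643706]), 'wrist_torque': array([ 0.04298309, -0.00153749, -0.01157168]), 'finger_force': 0.0, 'gripper_width': 1.0007472855064798}
```

```bash
python3 -c "
import cv2
a=cv2.imread('pics/scene0.png')[170:410,180:500];b=cv2.imread('pics/top0.png')[130:370,240:560]
cv2.imwrite('pics/a.png',cv2.resize(a,(800,600),interpolation=cv2.INTER_CUBIC));cv2.imwrite('pics/b.png',cv2.resize(b,(800,600),interpolation=cv2.INTER_CUBIC))"
```

```text
(no output)
```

View pics/a.png

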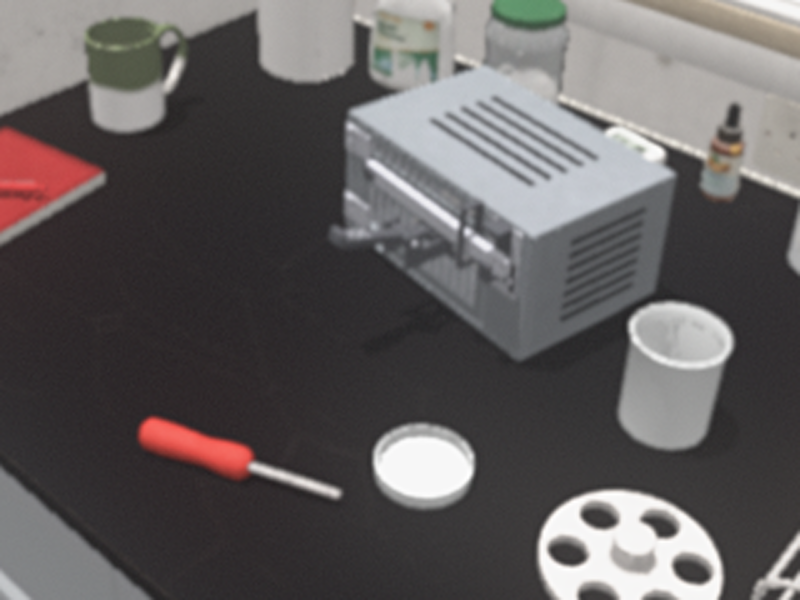

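View pics/b.png

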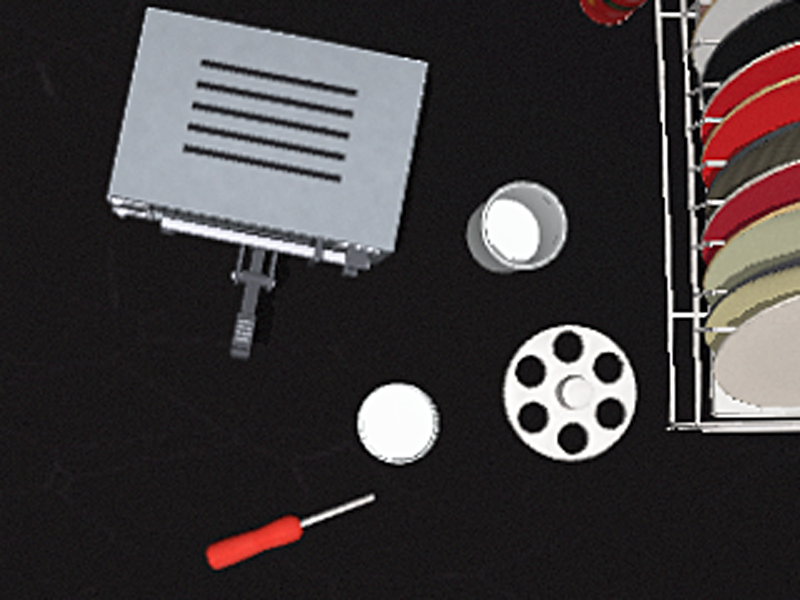

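The locker is turned slightly, with the lever pad at about scene (318,265) and top (337,268). The dish, holder and beaker all lie right of the gate's swing. Next I fit the locker's x, y and yaw to the marks and the roof corners.

```bash
cat >> h.py <<'E'
def proj(c,P):
    T=np.linalg.inv(c["world_from_camera"]);q=T[:3,:3]@P+T[:3,3];x,y=q[0]/-q[2],-q[1]/-q[2]
    s=1+c["k1"]*(x*x+y*y);K=np.array(c["camera_matrix"]);return np.array([K[0,0]*x*s+K[0,2],K[1,1]*y*s+K[1,2]])
E
python3 - <<'E'
from h import *
from scipy.optimize import least_squares
C={n:cap(n) for n in("scene","top")}
L={"locker":(0,0,0),"gate_hinge":(-.08,.11,.09),"thumb_lever":(-.12,-.0125,.086),"bar_pivot":(-.09,.065,.095),"hood":(-.08,-.101,.119),"thumb_pad":(-.168,-.0125,.101)}
O=[]
for n in C:
    for l in L:
        if l=="hood":continue
        m=spotter.mark_of(n,l)
        if m: O.append((n,np.array(L[l]),np.array(m[0]["position"]),l))
for p,q in zip([(.08,.118,.128),(.08,-.118,.128),(-.08,-.118,.128),(-.08,.118,.128)],[(148,8),(428,62),(393,252),(108,198)]):
    O.append(("top",np.array(p),np.array([240+q[0]*.4,130+q[1]*.4]),"corner"))
for p,q in zip([(.08,.118,.128),(.08,-.118,.128),(-.08,-.118,.128),(-.08,.118,.128),(-.08,-.118,0)],[(485,68),(672,176),(525,237),(348,110),(520,358)]):
    O.append(("scene",np.array(p),np.array([180+q[0]*.4,170+q[1]*.4]),"corner"))
def W(v,p):
    c,s=np.cos(v[2]),np.sin(v[2]);return np.array([v[0]+c*p[0]-s*p[1],v[1]+s*p[0]+c*p[1],p[2]])
f=lambda v:np.concatenate([proj(C[n],W(v,p))-q for n,p,q,l in O])
s=least_squares(f,[.687,-.08,-.2],loss="soft_l1")
v=s.x;print(v,np.degrees(v[2]))
for o,e in zip(O,f(v).reshape(-1,2)):print(o[0],o[3],e.round(1))
for l in L:print(l,W(v,L[l]).round(4))
h=W(v,L["gate_hinge"])
for th in (0,45,90,95):
    w=v.copy();a=v[2]-np.radians(th);d=np.array([-.088,-.1225]);print(th,h[:2]+[np.cos(a)*d[0]-np.sin(a)*d[1],np.sin(a)*d[0]+np.cos(a)*d[1]])
E
```

```text
[ 0.68964519 -0.07857466 -0.21396724] -12.259419931474987
scene locker [-0.4  1.5]
scene gate_hinge [-0.5 -2.5]
scene thumb_lever [-3.  -1.9]
scene bar_pivot [0.3 1.9]
scene thumb_pad [0.1 0.6]
top locker [-0.7 -4.3]
top gate_hinge [-0.7  0.1]
top thumb_lever [1.5 1.6]
top bar_pivot [ 0.2 -0.4]
top thumb_pad [1.4 3.2]
top corner [ 0.4 -1.7]
top corner [1.1 0.1]
top corner [0.3 0.2]
top corner [-0.1 -2. ]
scene corner [-0.6 -2.5]
scene corner [ 0.5 -2. ]
scene corner [ 1.6 -1.3]
scene corner [-0.9 -1.3]
scene corner [-2.8  2.8]
locker [ 0.6896 -0.0786  0.    ]
gate_hinge [0.6348 0.0459 0.09  ]
thumb_lever [ 0.5697 -0.0653  0.086 ]
bar_pivot [0.6155 0.0041 0.095 ]
hood [ 0.59   -0.1603  0.119 ]
thumb_pad [ 0.5228 -0.0551  0.101 ]
0 [ 0.522822   -0.05511678]
45 [0.48419496 0.05367081]
90 [0.53380595 0.1579087 ]
95 [0.54395222 0.16628703]
```

Emit:
{"method": "arm_command", "body": {"increments": [[[1,0.8,-0.77,0,0],[1,0.8,-0.77,0,0],[1,0.8,-0.77,0,0],[1,0.8,-0.77,0,0],[1,0.8,-0.77,0,0],[1,0.8,-0.77,0,0],[1,0.8,-0.77,0,0],[1,0.8,-0.77,0,0],[1,0.8,-0.77,0,0],[1,0.8,-0.77,0,0]]]}}

```text
time: 3.05
tcp_pos: [0.3281, -0.3542, 0.2247]
eef_rot: [[0.975, 0.223, 0.001], [0.223, -0.975, -0.0], [0.0, 0.001, -1.0]]
contact_force: [-0.6, -0.2, -0.1]
gripper_width: 0.999
finger_force: 0.0
```

Emit:
{"method": "arm_command", "body": {"increments": [[[1,0.8,-0.77,0,0],[1,0.8,-0.77,0,0],[1,0.8,-0.77,0,0],[1,0.8,-0.77,0,0],[1,0.8,-0.77,0,0],[1,0.8,-0.77,0,0],[1,0.8,-0.77,0,0],[1,0.8,-0.77,0,0],[1,0,0,0,-0.18],[1,0,0,0,-0.18]]]}}

```text
time: 4.3
tcp_pos: [0.4737, -0.1314, 0.2246]
eef_rot: [[0.83, 0.558, 0.0], [0.558, -0.83, -0.0], [0.0, 0.0, -1.0]]
contact_force: [0.1, -0.0, 0.5]
gripper_width: 0.997
finger_force: 0.0
```

Emit:
{"method": "arm_command", "body": {"increments": [[[1,0,0,0,-0.18],[1,0,0,0,-0.18],[1,0,0,0,-0.18],[1,0,0,0,-0.18],[1,0,0,0,-0.18],[1,0,0,0,-0.18],[1,0,0,0,-0.18],[1,0,0,0,-0.18],[1,0,0,0,-0.18],[1,0,0,0,-0.18]]]}}

```text
time: 5.55
tcp_pos: [0.4735, -0.1322, 0.2247]
eef_rot: [[-0.731, 0.683, 0.0], [0.683, 0.731, -0.0], [-0.0, 0.0, -1.0]]
contact_force: [0.2, 0.3, -1.0]
gripper_width: 1.001
finger_force: 0.0
```

Emit:
{"method": "arm_command", "body": {"increments": [[[1,0,0,0,-0.179],[1,0,0,0,-0.179],[1,0,0,0,-0.179],[1,-0.26,0.71,0,0],[1,-0.26,0.71,0,0],[1,-0.26,0.71,0,0],[1,-0.26,0.71,0,0],[1,0,0,0.7,0],[1,0,0,0.7,0],[1,0,0,0,0]]]}}

```text
time: 6.8
tcp_pos: [0.5214, -0.0559, 0.1815]
eef_rot: [[-0.976, 0.218, -0.003], [0.218, 0.976, 0.0], [0.003, -0.001, -1.0]]
contact_force: [-0.4, -0.7, 0.3]
gripper_width: 0.999
finger_force: 0.0
```

```bash
python3 - <<'E'
from h import *
C={n:cap(n) for n in("scene","top")}
for n,c in C.items():
    p=c["pixels"][:,:,::-1]
    cv2.imwrite(f"pics/{n}1.png",p); 
    for l in("thumb_pad","thumb_lever"):
        m=spotter.mark_of(n,l); print(n,l,[(np.round(k["position"],1),round(k["score"],2)) for k in m[:2]])
        print("   pred",proj(c,np.array({"thumb_pad":[.5228,-.0551,.101],"thumb_lever":[.5697,-.0653,.086]}[l])).round(1))
a=cv2.resize(C["scene"]["pixels"][190:310,270:430,::-1],(400,300),interpolation=cv2.INTER_CUBIC)
b=cv2.resize(C["top"]["pixels"][180:300,260:420,::-1],(400,300),interpolation=cv2.INTER_CUBIC)
cv2.imwrite("pics/c.png",np.hstack([a,b]));print(r.read_state()["tcp_pos"])
E
```

```text
scene thumb_pad [(array([319.8, 263. ]), 0.8), (array([379.1, 271.8]), 0.25)]
   pred [320.  263.7]
scene thumb_lever [(array([341.4, 265.4]), 0.54)]
   pred [339.2 262.3]
top thumb_pad []
   pred [337.1 263.5]
top thumb_lever [(array([441.7, 219.9]), 0.67), (array([309. , 219.5]), 0.39)]
   pred [341.5 241.2]
[ 0.52294431 -0.05575956  0.18334107]
```

View pics/c.png

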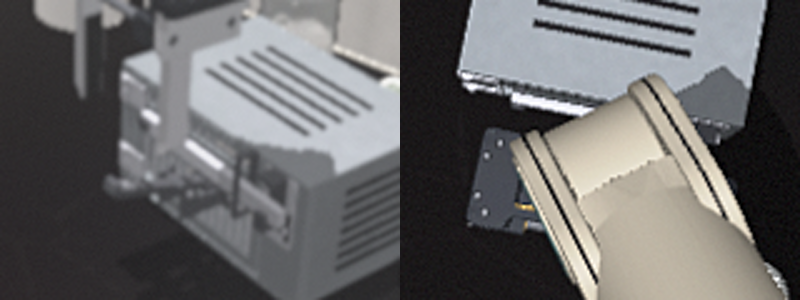

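The scene view shows the fingers standing over the pad at about (320,264), which matches the model. I'll descend so they straddle it, then narrow.

Emit:
{"method": "arm_command", "body": {"increments": [[[1,0,0,0.55,0],[1,0,0,0.55,0],[1,0,0,0.55,0],[1,0,0,0.55,0],[1,0,0,0.55,0],[0.7,0,0,0,0],[0.5,0,0,0,0],[0.35,0,0,0,0],[0.26,0,0,0,0],[0.26,0,0,0,0]]]}}

```text
time: 8.35
tcp_pos: [0.5226, -0.0558, 0.1003]
eef_rot: [[-0.976, 0.218, 0.001], [0.218, 0.976, -0.0], [-0.001, -0.0, -1.0]]
contact_force: [-0.7, -0.3, 0.2]
gripper_width: 0.504
finger_force: 0.0
```

```bash
python3 - <<'E'
from h import *
c=cap("scene");cv2.imwrite("pics/d.png",cv2.resize(c["pixels"][210:300,280:400,::-1],(800,600),interpolation=cv2.INTER_CUBIC));s=r.read_state();print(s["tcp_pos"],s["contact_force"],s["gripper_width"])
E
```

```text
[ 0.5225553  -0.05576399  0.10022921] [-0.04694311 -0.71912079 -0.95653339] 0.4597189858300079
```

View pics/d.png

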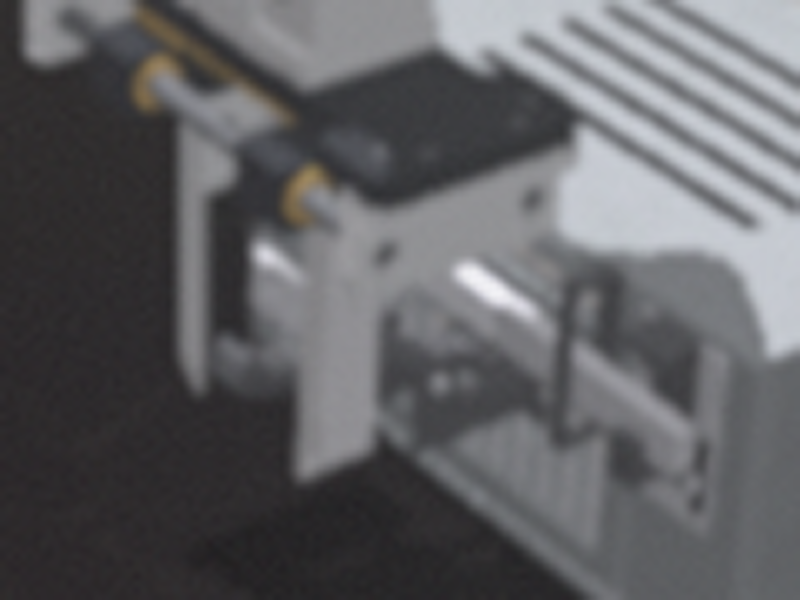

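The pad end shows between the two fingers at crop (240,370), with the fingertips below it. Closing now.

Emit:
{"method": "arm_command", "body": {"increments": [[[0.25,0,0,0,0],[0.23,0,0,0,0],[0.21,0,0,0,0],[0.2,0,0,0,0],[0.19,0,0,0,0],[0.18,0,0,0,0],[0.17,0,0,0,0],[0.17,0,0,0,0],[0.16,0,0,0,0],[0.15,0,0,0,0]]]}}

```text
time: 9.65
tcp_pos: [0.5222, -0.0559, 0.1]
eef_rot: [[-0.976, 0.218, -0.0], [0.218, 0.976, -0.0], [0.0, -0.0, -1.0]]
contact_force: [-1.0, -1.5, 0.5]
gripper_width: 0.167
finger_force: 30.0
```

Emit:
{"method": "arm_command", "body": {"increments": [[[0,0.01,0,0.033,0],[0,0.01,0,0.033,0],[0,0.008,0,0.033,0],[0,0.008,0,0.033,0],[0,0.006,0,0.033,0],[0,0.006,0,0.033,0],[0,0.005,0,0.033,0],[0,0.005,0,0.033,0],[0,0.003,0,0.033,0],[0,0,0,0,0]]]}}

```text
time: 10.9
tcp_pos: [0.5205, -0.0555, 0.0912]
eef_rot: [[-0.976, 0.218, -0.0], [0.218, 0.976, -0.0], [0.0, -0.0, -1.0]]
contact_force: [-2.6, -1.9, 5.6]
gripper_width: 0.167
finger_force: 30.0
```

Emit:
{"method": "arm_command", "body": {"increments": [[[0,0.002,0,0.033,0],[0,0.002,0,0.033,0],[0,0.002,0,0.033,0],[0,0.002,0,0.033,0],[0,0.02,0,0,0],[0,0.02,0,0,0],[0,0.02,0,0,0],[0,0.02,0,0,0],[0,0,0,0,0],[0,0,0,0,0]]]}}

```text
time: 12.15
tcp_pos: [0.519, -0.0543, 0.0874]
eef_rot: [[-0.976, 0.218, 0.002], [0.218, 0.976, 0.001], [-0.002, 0.001, -1.0]]
contact_force: [1.7, -0.2, 5.4]
gripper_width: 0.167
finger_force: 30.0
```

Emit:
{"method": "arm_command", "body": {"increments": [[[0,0.01,0,0.017,0],[0,0.01,0,0.017,0],[0,0.01,0,0.017,0],[0,0,0,0,0],[0,0,0,0,0],[0,0,0,0,0],[0,0,0,0,0],[0,0,0,0,0],[0,0,0,0,0],[0,0,0,0,0]]]}}

```text
time: 13.4
tcp_pos: [0.5186, -0.054, 0.0861]
eef_rot: [[-0.976, 0.218, 0.003], [0.218, 0.976, 0.001], [-0.003, 0.001, -1.0]]
contact_force: [1.5, -0.4, 6.4]
gripper_width: 0.167
finger_force: 30.0
```

Emit:
{"method": "arm_command", "body": {"increments": [[[0,0.01,0,0.015,0],[0,0.01,0,0.015,0],[0,0.01,0,0.01,0],[0,0,0,0,0],[0,0,0,0,0],[0,0,0,0,0],[0,0,0,0,0],[0,0,0,0,0],[0,0,0,0,0],[0,0,0,0,0]]]}}

```text
time: 14.65
tcp_pos: [0.5185, -0.0539, 0.0852]
eef_rot: [[-0.976, 0.218, 0.004], [0.218, 0.976, 0.001], [-0.004, 0.002, -1.0]]
contact_force: [2.4, -0.8, 7.3]
gripper_width: 0.165
finger_force: 30.0
```

Emit:
{"method": "arm_command", "body": {"increments": [[[0,0,0,0.012,0],[0,0,0,0.012,0],[0,0,0,0.012,0],[0,0,0,0,0],[0,0,0,0,0],[0,0,0,0,0],[0,0,0,0,0],[0,0,0,0,0],[0,0,0,0,0],[0,0,0,0,0]]]}}

```text
time: 15.9
tcp_pos: [0.5184, -0.0538, 0.084]
eef_rot: [[-0.976, 0.218, 0.004], [0.218, 0.976, 0.001], [-0.004, 0.002, -1.0]]
contact_force: [2.6, -0.8, 6.4]
gripper_width: 0.166
finger_force: 30.0
```

Emit:
{"method": "arm_command", "body": {"increments": [[[0,0,0,0.012,0],[0,0,0,0.012,0],[0,0,0,0.012,0],[0,0,0,0,0],[0,0,0,0,0],[0,0,0,0,0],[0,0,0,0,0],[0,0,0,0,0],[0,0,0,0,0],[0,0,0,0,0]]]}}

```text
time: 17.15
tcp_pos: [0.5182, -0.0538, 0.0829]
eef_rot: [[-0.976, 0.218, 0.004], [0.218, 0.976, 0.001], [-0.004, 0.002, -1.0]]
contact_force: [1.9, 0.3, 6.4]
gripper_width: 0.163
finger_force: 30.0
```

Emit:
{"method": "arm_command", "body": {"increments": [[[0,0,0,0.012,0],[0,0,0,0.012,0],[0,0,0,0.012,0],[0,0,0,0,0],[0,0,0,0,0],[0,0,0,0,0],[0,0,0,0,0],[0,0,0,0,0],[0,0,0,0,0],[0,0,0,0,0]]]}}

```text
time: 18.4
tcp_pos: [0.5181, -0.0538, 0.0818]
eef_rot: [[-0.976, 0.218, 0.004], [0.218, 0.976, 0.001], [-0.003, 0.002, -1.0]]
contact_force: [2.2, -1.1, 6.7]
gripper_width: 0.162
finger_force: 30.0
```

Emit:
{"method": "arm_command", "body": {"increments": [[[0,0,0,0.012,0],[0,0,0,0.012,0],[0,0,0,0.012,0],[0,0,0,0,0],[0,0,0,0,0],[0,0,0,0,0],[0,0,0,0,0],[0,0,0,0,0],[0,0,0,0,0],[0,0,0,0,0]]]}}

```text
time: 19.65
tcp_pos: [0.518, -0.0538, 0.0807]
eef_rot: [[-0.976, 0.218, 0.003], [0.218, 0.976, 0.001], [-0.003, 0.002, -1.0]]
contact_force: [1.3, -1.2, 6.5]
gripper_width: 0.165
finger_force: 30.0
```

Emit:
{"method": "arm_command", "body": {"increments": [[[0,0.01,0,0.012,0],[0,0.01,0,0.012,0],[0,0,0,0.012,0],[0,0,0,0,0],[0,0,0,0,0],[0,0,0,0,0],[0,0,0,0,0],[0,0,0,0,0],[0,0,0,0,0],[0,0,0,0,0]]]}}

```text
time: 20.9
tcp_pos: [0.5174, -0.0533, 0.0796]
eef_rot: [[-0.976, 0.218, 0.003], [0.218, 0.976, 0.001], [-0.003, 0.002, -1.0]]
contact_force: [1.2, -0.2, 6.0]
gripper_width: 0.165
finger_force: 30.0
```

Emit:
{"method": "arm_command", "body": {"increments": [[[0,0.005,0,0.012,0],[0,0.005,0,0.012,0],[0,0,0,0.012,0],[0,0,0,0,0],[0,0,0,0,0],[0,0,0,0,0],[0,0,0,0,0],[0,0,0,0,0],[0,0,0,0,0],[0,0,0,0,0]]]}}

```text
time: 22.15
tcp_pos: [0.5173, -0.0531, 0.0786]
eef_rot: [[-0.976, 0.218, 0.004], [0.218, 0.976, 0.002], [-0.003, 0.002, -1.0]]
contact_force: [1.8, 0.3, 6.4]
gripper_width: 0.167
finger_force: 30.0
```

Emit:
{"method": "arm_command", "body": {"increments": [[[0,0.012,0,0.006,0],[0,0.012,0,0.006,0],[0,0.012,0,0.006,0],[0,0,0,0,0],[0,0,0,0,0],[0,0,0,0,0],[0,0,0,0,0],[0,0,0,0,0],[0,0,0,0,0],[0,0,0,0,0]]]}}

```text
time: 23.4
tcp_pos: [0.5168, -0.0526, 0.0782]
eef_rot: [[-0.976, 0.218, 0.005], [0.218, 0.976, 0.002], [-0.004, 0.003, -1.0]]
contact_force: [1.6, 0.5, 5.9]
gripper_width: 0.165
finger_force: 30.0
```

Emit:
{"method": "arm_command", "body": {"increments": [[[0,0.02,0.015,0,0.005],[0,0.02,0.015,0,0.005],[0,0.02,0.015,0,0.005],[0,0.02,0.015,0,0.005],[0,0,0,0,0],[0,0,0,0,0],[0,0,0,0,0],[0,0,0,0,0],[0,0,0,0,0],[0,0,0,0,0]]]}}

```text
time: 24.65
tcp_pos: [0.5148, -0.0502, 0.0782]
eef_rot: [[-0.971, 0.237, 0.005], [0.237, 0.971, 0.002], [-0.004, 0.003, -1.0]]
contact_force: [2.4, 2.5, 7.5]
gripper_width: 0.164
finger_force: 30.0
```

```bash
python3 - <<'E'
from h import *
c=cap("scene");cv2.imwrite("pics/e.png",cv2.resize(c["pixels"][210:300,280:400,::-1],(800,600),interpolation=cv2.INTER_CUBIC));s=r.read_state();print(s["tcp_pos"],s["contact_force"],s["wrist_torque"])
E
```

```text
[ 0.51482812 -0.05022821  0.07816557] [1.61680873 0.25720758 7.1109529 ] [ 0.2186061  -0.87170056 -0.15113182]
```

View pics/e.png

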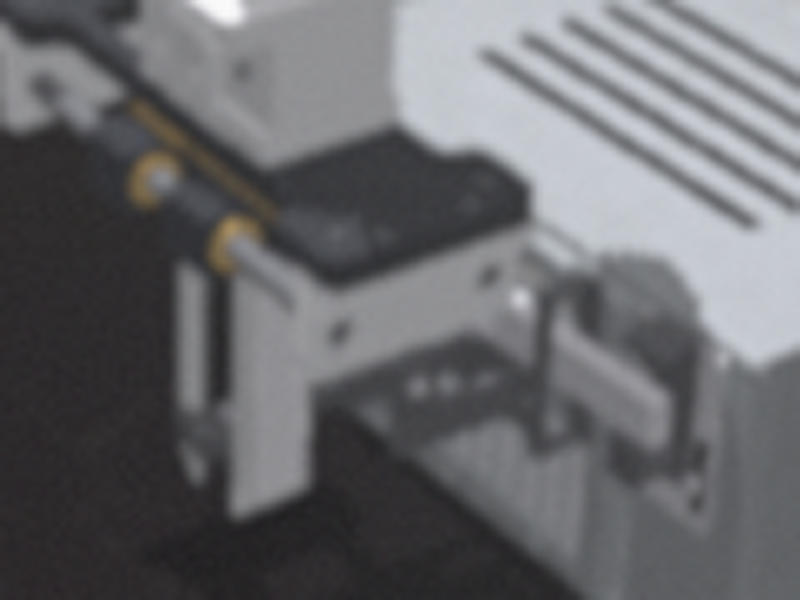

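The bar is lifted and its tip stands out in front of the catch at crop (660,410), so the gate is free. I'll start the swing slowly along the arc.

Emit:
{"method": "arm_command", "body": {"increments": [[[0,0.06,0.045,0,0.02],[0,0.1,0.075,0,0.03],[0,0.12,0.09,0,0.035],[0,0.16,0.122,0,0.04],[0,0.16,0.122,0,0.04],[0,0.16,0.122,0,0.04],[0,0.16,0.122,0,0.04],[0,0.16,0.122,0,0.04],[0,0.12,0.09,0,0.03],[0,0.06,0.045,0,0.015]]]}}

```text
time: 25.95
tcp_pos: [0.4911, -0.0088, 0.0782]
eef_rot: [[-0.843, 0.538, 0.005], [0.538, 0.843, 0.003], [-0.003, 0.005, -1.0]]
contact_force: [3.2, 0.5, 6.1]
gripper_width: 0.166
finger_force: 30.0
```

Emit:
{"method": "arm_command", "body": {"increments": [[[0,0.16,0.125,0,0.04],[0,0.24,0.19,0,0.06],[0,0.24,0.19,0,0.06],[0,0.24,0.19,0,0.06],[0,0.24,0.19,0,0.06],[0,0.24,0.19,0,0.06],[0,0.24,0.19,0,0.06],[0,0.24,0.19,0,0.06],[0,0.24,0.19,0,0.06],[0,0.16,0.125,0,0.04]]]}}

```text
time: 27.2
tcp_pos: [0.484, 0.0749, 0.078]
eef_rot: [[-0.427, 0.904, 0.004], [0.904, 0.427, 0.002], [-0.0, 0.005, -1.0]]
contact_force: [1.5, -0.1, 8.0]
gripper_width: 0.168
finger_force: 30.0
```

Emit:
{"method": "arm_command", "body": {"increments": [[[0,0.16,0.125,0,0.04],[0,0.24,0.19,0,0.06],[0,0.24,0.19,0,0.06],[0,0.24,0.19,0,0.06],[0,0.24,0.19,0,0.06],[0,0.24,0.19,0,0.06],[0,0.24,0.19,0,0.06],[0,0.24,0.19,0,0.06],[0,0.24,0.19,0,0.06],[0,0.16,0.125,0,0.04]]]}}

```text
time: 28.45
tcp_pos: [0.5219, 0.1496, 0.0778]
eef_rot: [[0.119, 0.993, 0.002], [0.993, -0.119, 0.001], [0.001, 0.002, -1.0]]
contact_force: [-0.2, 0.9, 6.8]
gripper_width: 0.163
finger_force: 30.0
```

Emit:
{"method": "arm_command", "body": {"increments": [[[0,0.16,0.125,0,0.04],[0,0.16,0.125,0,0.04],[0,0.16,0.125,0,0.04],[0,0.16,0.125,0,0.04],[0,0.12,0.095,0,0.03],[0,0.08,0.06,0,0.02],[0,0.04,0.03,0,0.01],[0,0,0,0,0],[0,0,0,0,0],[0,0,0,0,0]]]}}

```text
time: 29.7
tcp_pos: [0.547, 0.1713, 0.0778]
eef_rot: [[0.331, 0.944, 0.002], [0.944, -0.331, 0.002], [0.002, 0.001, -1.0]]
contact_force: [-0.4, 0.5, 5.5]
gripper_width: 0.165
finger_force: 30.0
```

Emit:
{"method": "arm_command", "body": {"increments": [[[0,0.006,0,-0.07,0],[0,0.004,0,-0.07,0],[0,0,0,-0.07,0],[0,0,0,-0.07,0],[0,-0.004,0,-0.07,0],[0,-0.008,0,-0.07,0],[0,-0.012,0,-0.07,0],[0,-0.015,0,-0.07,0],[0,-0.02,0,-0.07,0],[0,0,0,0,0]]]}}

```text
time: 30.95
tcp_pos: [0.5459, 0.1683, 0.0964]
eef_rot: [[0.333, 0.943, 0.0], [0.943, -0.333, -0.0], [-0.0, 0.0, -1.0]]
contact_force: [1.6, 0.5, -2.4]
gripper_width: 0.17
finger_force: 30.0
```

Emit:
{"method": "arm_command", "body": {"increments": [[[0.2,0,0,0,0],[0.25,0,0,0,0],[0.35,0,0,0,0],[0.5,0,0,0,0],[0.6,0,0,0,0],[0.6,0,0,0,0],[0.6,0,0,0,0],[0.6,0,0,-0.2,0],[0.6,0,0,-0.4,0],[0.6,0,0,-0.6,0]]]}}

```text
time: 32.2
tcp_pos: [0.5457, 0.1685, 0.1331]
eef_rot: [[0.333, 0.943, -0.0], [0.943, -0.333, -0.0], [-0.0, -0.0, -1.0]]
contact_force: [0.0, 0.4, -0.3]
gripper_width: 0.605
finger_force: 0.0
```

Emit:
{"method": "arm_command", "body": {"increments": [[[0.6,0,0,-0.8,0],[0.6,0,0,-0.8,0],[0.6,0,0,-0.8,0],[0.6,0,0,-0.8,0],[0.6,0.5,0,0,0],[0.6,0.8,0,0,0],[0.6,0.8,0,0,0],[0.6,0.5,0,0,0],[0.6,0,0,0,0],[0.6,0,0,0,0]]]}}

```text
time: 33.45
tcp_pos: [0.5715, 0.2411, 0.2279]
eef_rot: [[0.333, 0.943, -0.001], [0.943, -0.333, -0.001], [-0.001, -0.0, -1.0]]
contact_force: [-0.8, -0.4, 0.2]
gripper_width: 0.604
finger_force: 0.0
```

```bash
python3 - <<'E'
from h import *
C={n:cap(n) for n in("scene","top")}
a=cv2.resize(C["scene"]["pixels"][150:390,180:500,::-1],(400,300));b=cv2.resize(C["top"]["pixels"][130:370,200:520,::-1],(400,300))
cv2.imwrite("pics/f.png",cv2.resize(np.hstack([a,b]),(800,300)));print(r.read_state()["contact_force"])
E
```

```text
[-0.33659325 -0.12552786 -0.82385346]
```

View pics/f.png

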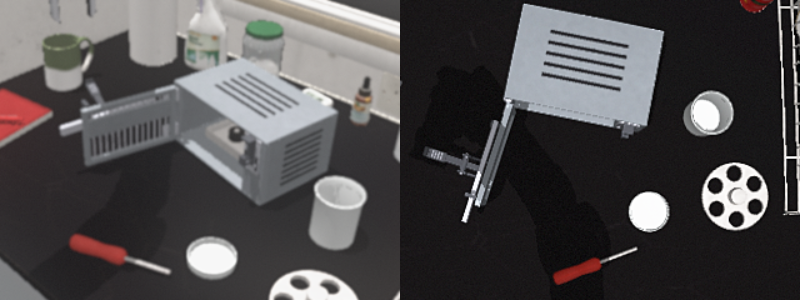

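The gate stands open past square: in the top view its direction leans about 8° beyond the locker's side. Nothing else has moved and the gripper is clear, so I'm handing the job in.

```bash
python3 -c "
from cell import r
print(r.close_job())"
```

```text
the job is handed in; nothing more can be done
None
```

The locker gate is open at about 97°, past square, and let go there; pull on the latch read 1–3 N at the wrist, no other item visibly moved, and the job was handed in at about 34 s (verdict not shown).

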